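# Find the release groove of a test fixture and open its lid

## Robot

A 7-joint arm with a two-finger parallel gripper is mounted at the origin on a cart in front of the work surface, level with it; the furniture and walls round the work are solid. World frame = base frame: x ahead of the robot, y to its left, z up, the work surface at z = 0. Lengths are in m, angles in rad, forces in N, time in s.
With the tool pointing down it reaches from about 0.35 to 0.9 m from the base axis. Payload 8.1 kg.
Tool frame: the origin (TCP) lies at the very end of the fingers, on their centre line; the grasp point (between the pads) lies 19 mm behind it (arm.grip_depth is the distance from the TCP to the grasp point, in m); x points along the fingers, y is the direction in which the jaws open and shut, and the axes are right-handed (so a half turn about x gives the same grasp; the last joint's range is limited). The gripper opens to 85 mm and grips with 20 to 120 N. Pads are 22 mm wide; open, the fingers measure 114 mm over their backs; the gripper's body (76 mm by 85 mm) begins 54 mm behind the grasp point. The pads swing forward as they close: fully open they stand 13 mm farther back than shut.
Start: joints at [1.112, 0.434, 0.025, 1.573, -0.012, 1.134, -0.075], TCP at [0.218, -0.586, 0.231] pointing down, gripper open.
Joint ranges: [-2.62, 2.62], [-0.44, 2.09], [-1.27, 1.32], [0.08, 2.57], [-1.32, 4.46], [0.12, 2], [-2.74, 2.74]. Speed limits (rad/s): [2.22, 2.22, 3.01, 3.01, 3.14, 3.14, 3.14].

## Interface

Orientations are given as a unit quaternion [x, y, z, w].
In Python, from workcell import arm gives the robot as it stands. The module is installed in compiled form; this text tells all that it offers.
- The arm moves only by the tool arm_command, never from a script. Its arguments are lists of equal length, an entry for each row: "delta_pos": the shift along the world's x, y, z in m, a list of three; "dr": the turn, a rotation vector about the world's x, y, z in rad, a list of three; "claw": the opening, from -1 (shut) to 1 (fully open). In form: {"delta_pos": [[x, y, z], ...], "dr": [[ax, ay, az], ...], "claw": [claw, ...]}. A call has exactly 8 rows; each row shifts and turns the commanded pose from where the row before left it; what a row does not reach is not made up. A row lasts 1/12 s, in which the tool goes at most 41.7 mm and 7.16 degrees, less where a joint would pass 70% of its speed; a pose out of reach is approached as far as the arm can. A call with a gripper value outside its range is refused whole. The fingers move at their own pace and stop on an object; "force" is the grip in N (left out, the last holds). Time passes only in rows, so rows that do not move let the fingers close, or fill a call up. It gives the time, the measured TCP pose, the force and the opening at its end, in the units of the state.
- arm.sense(): the state, without advancing time (a new reading comes with each control period).
- arm.capture(name): name is "side" or "top" or "wrist"; returns the picture (420x560x3 uint8, red, green, blue); there is no depth.
- arm.camera_params(name): a dict with "vertical_fov" (degrees; the focal length in pixels is half the picture's height over the tangent of half this angle, whatever the lens; pixels are square), "cx", "cy" (the principal point, pixels), "R" (3x3) and "t" (3): a world point X has camera coordinates R X + t. Camera axes: x right, y down, z forward; pixel columns grow to the right and rows downward; lengths in m; the calibration is good to about 2 mm. The wrist camera is an equidistant fisheye: a pixel r from the principal point sees the ray r / f radians off the axis. A picture is of the moment at which its call begins: read the wrist's pose just before it. camera_params takes no time and is no camera call; for the wrist camera it gives the pose at the moment of the call.
- arm.hand_in(): hands the job in, once; it reports no verdict.
The state is a dict: "t": time; "joints": joint angles; "joint_velocities": joint speeds; "effort": joint torques, N m; "ee_pos": TCP position; "eef_rot": TCP orientation; "ft_force": force on the tool from outside, world axes, zero at the start; "torque": the same for the moment, N m; "finger_gap": finger opening in m.
Only numpy, scipy, OpenCV 4.12 (cv2) and the standard library are available. Lean on these libraries where they do the work, as an engineer would, in place of code of your own. Each camera call takes 0.05 s, during which the arm holds its last target. There are 200 camera calls.

## Task

Open the board test fixture. A spring catch holds its lid down, and its release is a paddle sunk in a thumb groove, hard to see but easy to feel, somewhere along the top of the black rail at the front: press the paddle inside the groove with the fingertips until the lid springs up. Then push the lid right over with the fingers until it rests open against its stop, and leave the loose things round the fixture where they are.

Things in the scene. Friction and masses are not known exactly. Their poses are not given: they have to be found in the camera images.
- test_fixture: Board test fixture, fixed to the bench: a flat grey metal box 235 mm from front to back (x), 224 mm wide (y), 54 mm high, with a black rail along its front and a lid (aluminium frame, clear window). Origin: centre of its underside, on the bench; x points from the rail at the front, which faces the robot, to the hinge at the back; y along the rail to its left end; z up.
- rail_left (a point): Left end (fixture +y) of the centre line of the black rail's top, 54 mm above the bench. The top is smooth and level, 208 mm long, 55 mm wide (24 mm in front of this line to 31 mm behind it), flush with the closed lid right behind it. The rail is four black pieces of 52 mm end to end: three are plain and solid, one, in any of the four places (look or feel), has the release groove in its middle.
- rail_right (a point): Right end (fixture -y) of the same line. The release groove, somewhere between the two ends, is a pocket open upward, 45 mm long (along the rail) and 36 mm wide (18 mm to either side of the line). On its floor, 16 mm below the rail's top, lies the black release paddle, which fills the floor.
- release (a joint): Release paddle, rad: 0 at rest, 0.32 fully down. It tilts about an axis along the rail 31 mm behind the groove's centre line, so there its top sinks 3 mm for each 0.1 rad. The catch lets go at about 0.18: a fingertip 3.5 to 6 mm down from first touch, at 4 to 8 N. The paddle is sprung and comes back.
- lid (a joint): Lid angle, rad: 0 closed, flush with the rail; 1.85 fully open, leaning back past upright against its stop. Once released, spring pins lift it to about 0.8 (less while something is in its way), where it stays; from there it must be pushed up and back against its own weight (about 0.34 kg). Past about 1.65 it falls open by itself and stays.
- lid_edge (a point): Middle of the lid's front edge, half way through the lid's 8 mm thickness. The edge is 224 mm long, parallel to the rail, 173 mm from the hinge axis; closed, it lies 50 mm above the bench. Close behind it a metal flange hangs from the lid; the flange's lower end, a lip that points forward, lies 24 mm below this point and 2 mm behind it (lid closed).
- lid_hinge (a point): Middle of the lid's hinge axis (parallel to the fixture's y), 50 mm above the bench at the back of the fixture.
- receiver: Tall radio receiver chassis, fixed, standing on the bench to the left of the fixture; an obstacle. 560 mm high; in its own frame it reaches from 240 mm in front of its origin (knobs on the front, -x) to 240 mm behind and 80 mm to either side. Origin at the centre of its underside.
- flux_bottle: Small brown bottle, 37 mm wide, 84 mm high, loose; a bystander. Origin at the centre of its underside.
- screwdriver: Screwdriver with an orange handle, 182 mm long (along its y), lying loose; a bystander. Origin under its middle.
- solder_reel: Small green reel of solder wire, 46 mm wide, 34 mm high, standing loose; a bystander. Origin under its middle.
- cutters: Pliers with red grips, 116 mm long, 11 mm high, lying loose; a bystander. Origin under the middle.

How it is judged:
On the way, in this order (a step that is already met when the one before it is completed fails the run):
1. the release paddle in the groove is pressed down (value of joint release above 0.12 rad).
2. the lid has sprung up (value of joint lid above 0.35 rad), for 0.1 s.
At the end, for the whole second after the job is handed in: the lid stands open past 1.7 rad (97 degrees) and at rest, the release paddle has sprung back, and none of the four loose things has moved by 15 mm (value of joint lid above 1.7 rad and velocity of joint lid below 0.1 rad/s and value of joint release below 0.06 rad and distance of each of flux_bottle, screwdriver, solder_reel, cutters from where it was at the start of the episode below 0.015 m); the robot touches nothing.
It fails at once if the flux bottle is lifted or moved from its place (15 mm) (distance of flux_bottle from where it was at the start of the episode above 0.015 m).
It fails at once if the screwdriver is lifted or moved from its place (15 mm) (distance of screwdriver from where it was at the start of the episode above 0.015 m).
It fails at once if the solder reel is lifted or moved from its place (15 mm) (distance of solder_reel from where it was at the start of the episode above 0.015 m).
It fails at once if the cutters are lifted or moved from its place (15 mm) (distance of cutters from where it was at the start of the episode above 0.015 m).
It also fails if it takes over 64 s, if anything falls off the work surface, if the arm or the gripper's body presses on something with over 40 N, if the wrist force passes 120 N, or if a joint passes its speed limit or range.

## Working session

There is one attempt and no reset: what is moved stays moved. The work goes in short steps, Python scripts to look and compute and a tool call to move; the robot and the scene stay as the last step left them, time stands still between calls to the robot, and variables do not carry over. Pictures are saved under pics/ and viewed, about 8 in all and at most 12, crops included, and the job is handed in when it is done.

Besides the shell and the picture viewer there is one more tool, called as name(argument=value, ...), one argument or row to a line, values as JSON. arm_command: Moves the arm, as the interface text tells. Its arguments: {"type":"object","properties":{"delta_pos":{"type":"array","items":{"type":"array","items":{"type":"number"}}},"dr":{"type":"array","items":{"type":"array","items":{"type":"number"}}},"claw":{"type":"array","items":{"type":"number"}},"force":{"type":"number"}},"required":["delta_pos","dr","claw"]}

```bash
mkdir -p pics
python3 - <<'E'
from workcell import arm
import cv2
s=arm.sense();print({k:s[k] for k in('t','ee_pos','eef_rot','finger_gap','ft_force')})
for n in('top','side'):
    cv2.imwrite(f'pics/{n}0.png',arm.capture(n)[:,:,::-1]);p=arm.camera_params(n);print(n,p)
E
```

```text
{'t': 0.0, 'ee_pos': array([ 0.21746422, -0.58540595,  0.23053134]), 'eef_rot': array([-0.69578904, -0.12564506,  0.69611387, -0.12456492]), 'finger_gap': 0.08564937552613622, 'ft_force': array([-0.49913794,  0.24744106, -0.15485708])}
top {'vertical_fov': 56.10167308681274, 'cx': 279.72068454818753, 'cy': 216.95482794510633, 'R': array([[ 0.01782464, -0.99977037,  0.01189467],
       [-0.98587794, -0.01955573, -0.16631977],
       [ 0.16651418, -0.0087621 , -0.98600013]]), 't': array([-0.19711793,  0.53941874,  1.0143807 ])}
side {'vertical_fov': 45.06016833589808, 'cx': 278.64084292197583, 'cy': 219.32708591050996, 'R': array([[-0.91397484, -0.40519572,  0.02159667],
       [-0.27909191,  0.58911217, -0.75832351],
       [ 0.29454658, -0.69911607, -0.65152055]]), 't': array([0.41708328, 0.30578213, 1.07314009])}
```

View pics/top0.png

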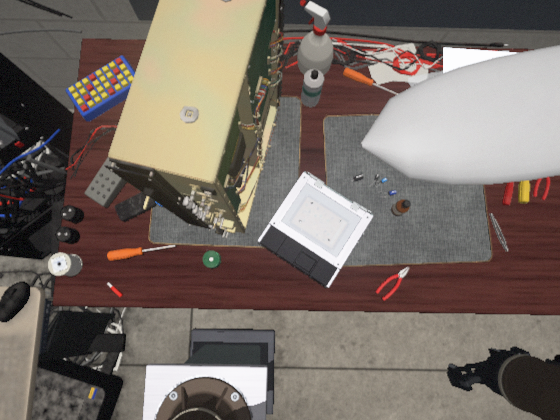

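View pics/side0.png

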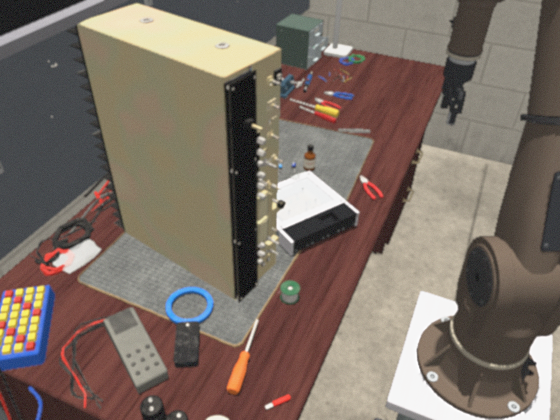

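```bash
cat > h.py <<'E'
import numpy as np
from workcell import arm
def ray(n,u,v,z):
    p=arm.camera_params(n);f=210/np.tan(np.radians(p['vertical_fov'])/2)
    d=p['R'].T@np.array([(u-p['cx'])/f,(v-p['cy'])/f,1]);c=-p['R'].T@p['t']
    return c+d*(z-c[2])/d[2]
def proj(n,X):
    p=arm.camera_params(n);f=210/np.tan(np.radians(p['vertical_fov'])/2)
    c=p['R']@np.array(X)+p['t'];return f*c[0]/c[2]+p['cx'],f*c[1]/c[2]+p['cy']
E
python3 - <<'E'
import cv2,numpy as np
a=cv2.imread('pics/top0.png')[165:295,250:380];b=cv2.imread('pics/side0.png')[170:260,260:370]
a=cv2.resize(a,None,fx=4,fy=4,interpolation=cv2.INTER_CUBIC)
cv2.imwrite('pics/t1.png',a)
b=cv2.resize(b,None,fx=6,fy=6,interpolation=cv2.INTER_CUBIC)
b=(255*(b/255.)**.5).astype('uint8')
cv2.imwrite('pics/s1.png',b)
E
```

```text
(no output)
```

View pics/t1.png

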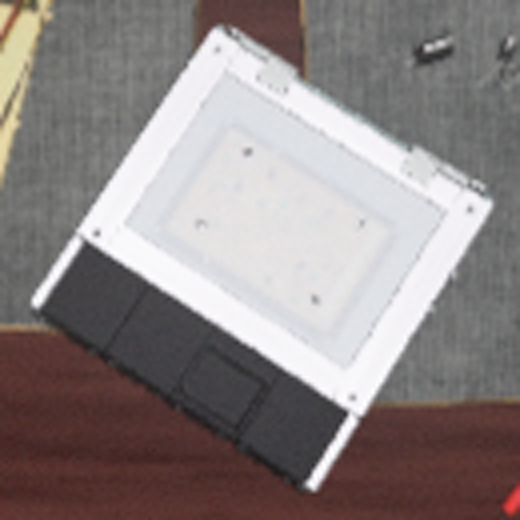

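View pics/s1.png

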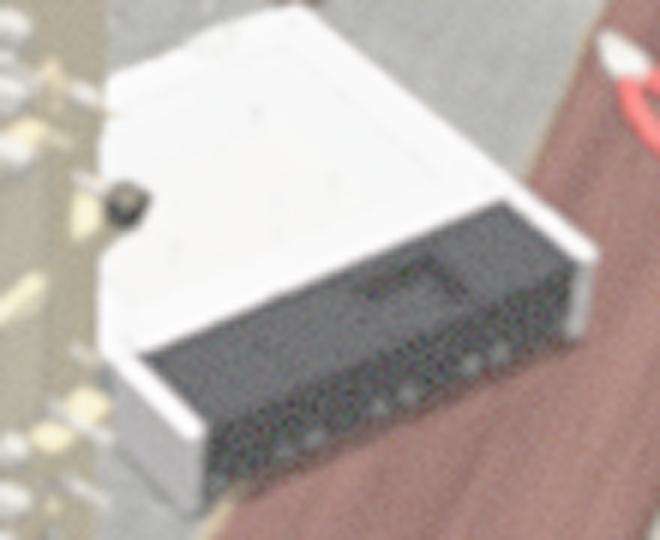

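Run:
```python
from h import *
P={}
for k,(u,v) in dict(LR=(84,240),LF=(44,303),RR=(352,409),RF=(308,485),G=(225,385),hL=(220,25),hR=(493,203)).items():
    P[k]=ray('top',250+u/4-.4,165+v/4-.4,.054);print(k,P[k].round(4))
d=P['LR']-P['RR'];print(np.linalg.norm(d),np.degrees(np.arctan2(d[1],d[0])))
d=P['LF']-P['RF'];print(np.linalg.norm(d),np.degrees(np.arctan2(d[1],d[0])))
d=P['hL']-P['hR'];print(np.linalg.norm(d),np.degrees(np.arctan2(d[1],d[0])))
print(ray('side',260+415/6,170+287/6,.054), ray('side',260+140/6,170+355/6,.054),ray('side',260+500/6,170+203/6,.054))
for n,u,v,z in [('top',211,259,.034),('top',401,208,.06),('top',393,283,.01),('top',241,228,.3),('top',225,225,.2),('top',175,247,.01)]: print(ray(n,u,v,z).round(3))
s=arm.sense();from scipy.spatial.transform import Rotation as R
print(R.from_quat(s['eef_rot']).as_matrix().round(3))
```

```text
LR [ 0.5206 -0.163   0.054 ]
LF [ 0.478  -0.1374  0.054 ]
RR [ 0.4122 -0.3409  0.054 ]
RF [ 0.3626 -0.3119  0.054 ]
G [ 0.4263 -0.2575  0.054 ]
hL [ 0.6706 -0.2524  0.054 ]
hR [ 0.5511 -0.4365  0.054 ]
0.20837313101799787 58.63765265482875
0.2092021719858914 56.51601791674431
0.21943926405177147 56.99001347040696
[ 0.42429704 -0.25525333  0.054     ] [ 0.51621409 -0.16198996  0.054     ] [ 0.40896044 -0.3278926   0.054     ]
[ 0.428 -0.006  0.034]
[ 0.571 -0.511  0.06 ]
[ 0.373 -0.498  0.01 ]
[ 0.476 -0.107  0.3  ]
[ 0.496 -0.061  0.2  ]
[0.46  0.098 0.01 ]
[[-0.001  0.348 -0.937]
 [ 0.001 -0.937 -0.348]
 [-1.    -0.001  0.   ]]
```

arm_command(
  delta_pos=[
    [0.02, 0.033, 0],
    [0.02, 0.033, 0],
    [0.02, 0.033, 0],
    [0.02, 0.033, 0],
    [0.02, 0.033, 0],
    [0.02, 0.033, 0],
    [0.02, 0.033, 0],
    [0.02, 0.033, 0],
  ],
  dr=[
    [0, 0, -0.1156],
    [0, 0, -0.1156],
    [0, 0, -0.1156],
    [0, 0, -0.1156],
    [0, 0, -0.1156],
    [0, 0, -0.1156],
    [0, 0, -0.1156],
    [0, 0, -0.1156],
  ],
  claw=[-1, -1, -1, -1, -1, -1, -1, -1],
)

```text
t: 0.77
ee_pos: [0.3755, -0.3248, 0.2312]
eef_rot: [-0.68, 0.195, 0.68, 0.195]
ft_force: [0.6, -0.9, 0.2]
finger_gap: 0.0
```

arm_command(
  delta_pos=[
    [0.012, 0.016, -0.02],
    [0.012, 0.016, -0.02],
    [0.012, 0.016, -0.02],
    [0.012, 0.015, -0.02],
    [0, 0, -0.02],
    [0, 0, 0],
    [0, 0, 0],
    [0, 0, 0],
  ],
  dr=[
    [-0.047, -0.074, 0],
    [-0.047, -0.074, 0],
    [-0.047, -0.074, 0],
    [-0.047, -0.074, 0],
    [0, 0, 0],
    [0, 0, 0],
    [0, 0, 0],
    [0, 0, 0],
  ],
  claw=[-1, -1, -1, -1, -1, -1, -1, -1],
)

```text
t: 1.43
ee_pos: [0.4238, -0.2648, 0.1324]
eef_rot: [0.788, -0.226, -0.551, -0.155]
ft_force: [0.7, -1.8, 0.9]
finger_gap: -0.0002
```

Run:
```python
from h import *
import cv2
from scipy.spatial.transform import Rotation as R
s=arm.sense();print(s['t'],s['ee_pos'],s['ft_force'],s['finger_gap'],s['joints'].round(2) if hasattr(s['joints'],'round') else s['joints']);print(R.from_quat(s['eef_rot']).as_matrix().round(3))
p=arm.camera_params('wrist');print(p)
w=arm.capture('wrist')[:,:,::-1];t=arm.capture('top')[165:305,250:390,::-1];
t=cv2.resize(t,(420,420),interpolation=cv2.INTER_CUBIC)
import numpy as np
o=np.hstack([w[:,80:460],t]);o=(255*(o/255.)**.6).astype('uint8')
cv2.imwrite('pics/w2.png',o)
```

```text
1.4333 [ 0.42376332 -0.26483495  0.13240137] [ 0.69321081 -1.77469228  0.93325806] -0.0002131268412035622 [ 0.37  0.2   0.05  2.3   0.14  0.3  -1.84]
[[ 0.29  -0.526 -0.799]
 [-0.185 -0.85   0.493]
 [-0.939  0.005 -0.344]]
{'vertical_fov': 65.70646984690485, 'cx': 283.51287975923134, 'cy': 214.4444449294951, 'R': array([[-0.5268002 , -0.84998189,  0.00351268],
       [-0.84835604,  0.5255275 , -0.0641318 ],
       [ 0.05266486, -0.03676465, -0.99793526]]), 't': array([-0.00196247,  0.53624474,  0.25845708])}
```

View pics/w2.png

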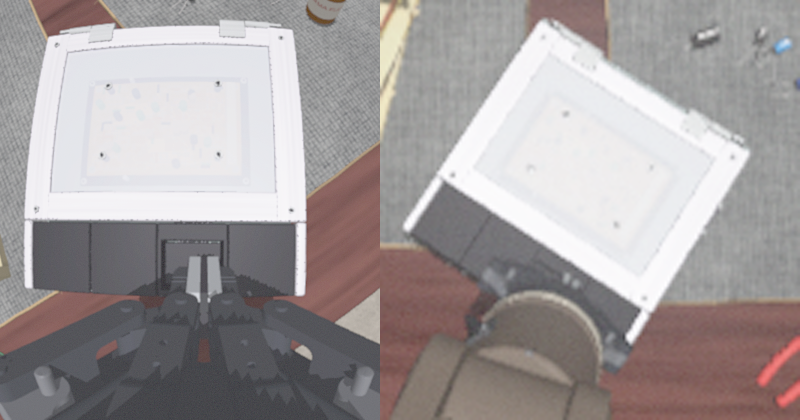

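```bash
cat >> h.py <<'E'
def wray(u,v,z):
    p=arm.camera_params('wrist');f=210/np.tan(np.radians(p['vertical_fov'])/2)
    a=np.array([u-p['cx'],v-p['cy']]);r=np.hypot(*a);t=r/f
    d=p['R'].T@np.array([*(a/r*np.sin(t)),np.cos(t)]);c=-p['R'].T@p['t'];return c+d*(z-c[2])/d[2]
E
python3 - <<'E'
from h import *
fy=np.array([.537,.843,0]);fx=np.array([.843,-.537,0])
a,b=wray(242,240,.054),wray(308,240,.054);print(a,b,np.linalg.norm(a-b),(a+b)/2-.018*fx)
l,r=wray(112,222,.054),wray(376,221,.054);print(l,r,np.linalg.norm(l-r),np.degrees(np.arctan2(*(l-r)[1::-1])))
print((l+r)/2-.031*fx-.026*fy)
E
```

```text
[ 0.45331582 -0.2471733   0.054     ] [ 0.42774648 -0.28850053  0.054     ] 0.04859764330600561 [ 0.42535715 -0.25817092  0.054     ]
[ 0.52122318 -0.16187421  0.054     ] [ 0.41215307 -0.33992914  0.054     ] 0.20880575843335097 58.50984839996772
[ 0.42659312 -0.25617267  0.054     ]
```

arm_command(
  delta_pos=[
    [0.0028, 0.0024, 0],
    [0.0028, 0.0024, -0.012],
    [0, 0, -0.015],
    [0, 0, -0.015],
    [0, 0, -0.015],
    [0, 0, -0.01],
    [0, 0, 0],
    [0, 0, 0],
  ],
  dr=[
    [0, 0, 0],
    [0, 0, 0],
    [0, 0, 0],
    [0, 0, 0],
    [0, 0, 0],
    [0, 0, 0],
    [0, 0, 0],
    [0, 0, 0],
  ],
  claw=[-1, -1, -1, -1, -1, -1, -1, -1],
)

```text
t: 2.2
ee_pos: [0.4279, -0.2596, 0.0704]
eef_rot: [0.787, -0.226, -0.553, -0.154]
ft_force: [0.8, 0.1, 1.1]
finger_gap: -0.0001
```

Descend into the groove, watching force.

arm_command(
  delta_pos=[
    [0.001, 0, -0.006],
    [0, 0, -0.005],
    [0, 0, -0.004],
    [0, 0, -0.004],
    [0, 0, -0.003],
    [0, 0, -0.002],
    [0, 0, 0],
    [0, 0, 0],
  ],
  dr=[
    [0, 0, 0],
    [0, 0, 0],
    [0, 0, 0],
    [0, 0, 0],
    [0, 0, 0],
    [0, 0, 0],
    [0, 0, 0],
    [0, 0, 0],
  ],
  claw=[-1, -1, -1, -1, -1, -1, -1, -1],
)

```text
t: 2.87
ee_pos: [0.4285, -0.2599, 0.0499]
eef_rot: [0.786, -0.226, -0.555, -0.154]
ft_force: [0.0, 0.5, 0.5]
finger_gap: -0.0001
```

arm_command(
  delta_pos=[
    [0, 0, -0.002],
    [0, 0, -0.002],
    [0, 0, -0.002],
    [0, 0, -0.002],
    [0, 0, -0.001],
    [0, 0, 0],
    [0, 0, 0],
    [0, 0, 0],
  ],
  dr=[
    [0, 0, 0],
    [0, 0, 0],
    [0, 0, 0],
    [0, 0, 0],
    [0, 0, 0],
    [0, 0, 0],
    [0, 0, 0],
    [0, 0, 0],
  ],
  claw=[-1, -1, -1, -1, -1, -1, -1, -1],
)

```text
t: 3.53
ee_pos: [0.4294, -0.2608, 0.0446]
eef_rot: [0.784, -0.225, -0.558, -0.155]
ft_force: [-0.2, 0.8, -0.2]
finger_gap: -0.0
```

arm_command(
  delta_pos=[
    [0, 0, -0.002],
    [0, 0, -0.002],
    [0, 0, -0.001],
    [0, 0, 0],
    [0, 0, 0],
    [0, 0, 0],
    [0, 0, 0],
    [0, 0, 0],
  ],
  dr=[
    [0, 0, 0],
    [0, 0, 0],
    [0, 0, 0],
    [0, 0, 0],
    [0, 0, 0],
    [0, 0, 0],
    [0, 0, 0],
    [0, 0, 0],
  ],
  claw=[-1, -1, -1, -1, -1, -1, -1, -1],
)

```text
t: 4.2
ee_pos: [0.4302, -0.2614, 0.042]
eef_rot: [0.783, -0.224, -0.559, -0.155]
ft_force: [0.4, 0.1, -0.0]
finger_gap: -0.0003
```

Run:
```python
from h import *
from scipy.spatial.transform import Rotation as R
s=arm.sense();print(s['ee_pos'],s['ft_force'],np.round(s['joints'],3),np.round(s['joint_velocities'],3));print(R.from_quat(s['eef_rot']).as_matrix().round(3))
```

```text
[ 0.43016088 -0.26142707  0.04196236] [ 0.41433956  0.09976845 -0.04895853] [ 0.483  0.409 -0.106  2.346  1.032  0.118 -2.742] [ 0.     0.001 -0.001  0.001 -0.001  0.001  0.   ]
[[ 0.274 -0.525 -0.806]
 [-0.177 -0.851  0.494]
 [-0.945  0.008 -0.326]]
```

arm_command(
  delta_pos=[
    [0, 0, 0.012],
    [0, 0, 0.015],
    [0, 0, 0.02],
    [0, 0, 0.02],
    [0, 0, 0.01],
    [0, 0, 0],
    [0, 0, 0],
    [0, 0, 0],
  ],
  dr=[
    [0, 0, 0],
    [0, 0, 0],
    [0.029, 0.046, 0],
    [0.029, 0.046, 0],
    [0.029, 0.046, 0],
    [0.029, 0.046, 0],
    [0.029, 0.046, 0],
    [0.029, 0.046, 0],
  ],
  claw=[-1, -1, -1, -1, -1, -1, -1, -1],
)

```text
t: 4.87
ee_pos: [0.4303, -0.2639, 0.1139]
eef_rot: [0.686, -0.198, -0.674, -0.188]
ft_force: [-0.1, -0.5, 0.3]
finger_gap: 0.0
```

```bash
cat > st.py <<'E'
from h import *
from scipy.spatial.transform import Rotation as R
s=arm.sense();print(s['t'],s['ee_pos'].round(4),s['ft_force'].round(1),np.round(s['joints'],3));print(R.from_quat(s['eef_rot']).as_matrix().round(3))
E
python3 st.py
```

```text
4.8667 [ 0.4303 -0.2639  0.1139] [-0.1 -0.5  0.3] [ 0.95   0.46  -0.676  1.977  0.408  0.82  -2.079]
[[ 0.013 -0.525 -0.851]
 [-0.018 -0.851  0.525]
 [-1.     0.008 -0.021]]
```

arm_command(
  delta_pos=[
    [-0.0034, 0.0037, 0],
    [-0.0034, 0.0037, -0.012],
    [0, 0, -0.014],
    [0, 0, -0.014],
    [0, 0, -0.012],
    [0, 0, 0],
    [0, 0, 0],
    [0, 0, 0],
  ],
  dr=[
    [0, 0, 0],
    [0, 0, 0],
    [0, 0, 0],
    [0, 0, 0],
    [0, 0, 0],
    [0, 0, 0],
    [0, 0, 0],
    [0, 0, 0],
  ],
  claw=[-1, -1, -1, -1, -1, -1, -1, -1],
)

```text
t: 5.53
ee_pos: [0.4237, -0.2559, 0.0619]
eef_rot: [0.687, -0.198, -0.673, -0.187]
ft_force: [0.8, 0.2, -0.2]
finger_gap: 0.0001
```

```bash
python3 st.py
```

```text
5.5333 [ 0.4237 -0.2559  0.0619] [ 0.8  0.2 -0.2] [ 0.896  0.519 -0.622  2.049  0.49   0.697 -2.165]
[[ 0.015 -0.524 -0.851]
 [-0.02  -0.852  0.524]
 [-1.     0.009 -0.023]]
```

arm_command(
  delta_pos=[
    [0, 0, -0.005],
    [0, 0, -0.005],
    [0, 0, -0.004],
    [0, 0, -0.004],
    [0, 0, -0.003],
    [0, 0, -0.002],
    [0, 0, 0],
    [0, 0, 0],
  ],
  dr=[
    [0, 0, 0],
    [0, 0, 0],
    [0, 0, 0],
    [0, 0, 0],
    [0, 0, 0],
    [0, 0, 0],
    [0, 0, 0],
    [0, 0, 0],
  ],
  claw=[-1, -1, -1, -1, -1, -1, -1, -1],
)

```text
t: 6.2
ee_pos: [0.4236, -0.256, 0.0383]
eef_rot: [0.687, -0.198, -0.674, -0.187]
ft_force: [-0.1, -0.1, 0.9]
finger_gap: -0.0001
```

At floor height. Press 6 mm in.

arm_command(
  delta_pos=[
    [0, 0, -0.001],
    [0, 0, -0.001],
    [0, 0, -0.001],
    [0, 0, -0.001],
    [0, 0, -0.001],
    [0, 0, -0.001],
    [0, 0, 0],
    [0, 0, 0],
  ],
  dr=[
    [0, 0, 0],
    [0, 0, 0],
    [0, 0, 0],
    [0, 0, 0],
    [0, 0, 0],
    [0, 0, 0],
    [0, 0, 0],
    [0, 0, 0],
  ],
  claw=[-1, -1, -1, -1, -1, -1, -1, -1],
)

```text
t: 6.87
ee_pos: [0.4207, -0.2544, 0.0319]
eef_rot: [0.685, -0.198, -0.675, -0.187]
ft_force: [-9.3, 7.7, 10.1]
finger_gap: -0.0001
```

arm_command(
  delta_pos=[
    [0, 0, 0.01],
    [0, 0, 0.012],
    [-0.004, 0.003, 0.015],
    [-0.02, 0.013, 0.015],
    [-0.025, 0.016, 0.015],
    [-0.025, 0.016, 0.01],
    [0, 0, 0],
    [0, 0, 0],
  ],
  dr=[
    [0, 0, 0],
    [0, 0, 0],
    [0, 0, 0],
    [0, 0, 0],
    [0, 0, 0],
    [0, 0, 0],
    [0, 0, 0],
    [0, 0, 0],
  ],
  claw=[-1, -1, -1, -1, -1, -1, -1, -1],
)

```text
t: 7.53
ee_pos: [0.3493, -0.2082, 0.1103]
eef_rot: [0.688, -0.198, -0.673, -0.187]
ft_force: [-0.2, -0.5, -0.2]
finger_gap: 0.0
```

```bash
python3 st.py
python3 - <<'E'
from h import *
import cv2
w=arm.capture('wrist')[:,:,::-1];t=arm.capture('side')[120:260,230:370,::-1]
cv2.imwrite('pics/w3.png',np.hstack([w[:,80:460],cv2.resize(t,(420,420),interpolation=cv2.INTER_CUBIC)]))
E
```

```text
7.5333 [ 0.3493 -0.2082  0.1103] [-0.2 -0.5 -0.2] [ 1.003  0.327 -0.73   2.198  0.362  0.707 -2.098]
[[ 0.016 -0.524 -0.851]
 [-0.022 -0.851  0.524]
 [-1.     0.01  -0.025]]
```

View pics/w3.png

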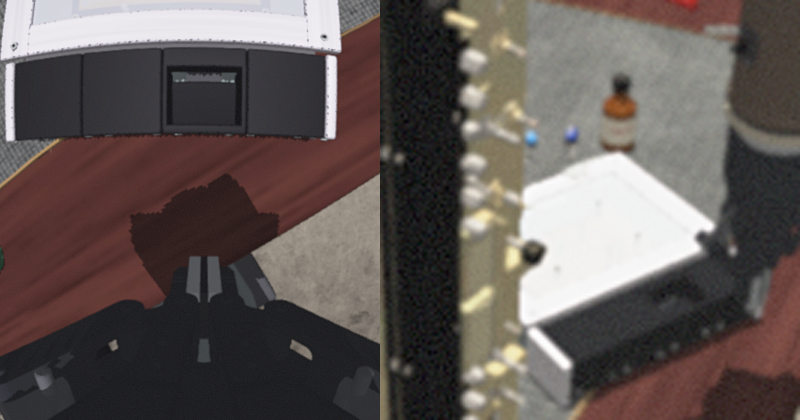

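Run:
```python
from h import *
import cv2
w=arm.capture('wrist')[:,:,::-1]
a=cv2.resize(w[0:150,60:440],None,fx=2.1,fy=2.1,interpolation=cv2.INTER_CUBIC);a=(255*(a/255.)**.6).astype('uint8')
t=arm.capture('side')[160:250,300:370,::-1]
a=np.vstack([a,cv2.resize(cv2.resize(t,None,fx=3,fy=3,interpolation=cv2.INTER_CUBIC),(210,270))[:, :].repeat(1,1) if 0 else np.hstack([cv2.resize(t,(210,270)),np.zeros((270,a.shape[1]-210,3),'uint8')])])
cv2.imwrite('pics/w4.png',a)
p=arm.camera_params('wrist');print(-p['R'].T@p['t'])
```

```text
[ 0.41008873 -0.24358993  0.25474119]
```

View pics/w4.png

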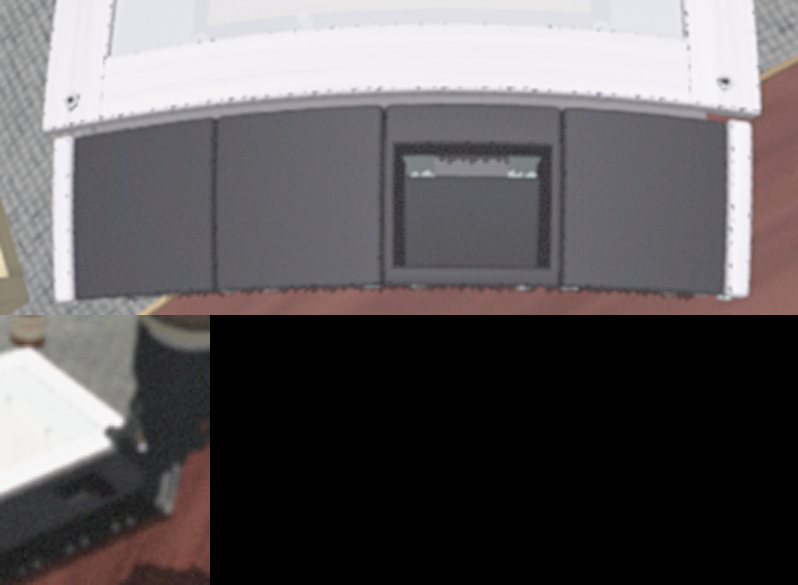

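Run:
```python
from h import *
q=lambda u,v:(60+u/2.1,v/2.1)
for A,B in [((53,138),(751,121)),((44,122),(762,104)),((44,130),(761,114))]:
  for z in (.044,.054,.064,.074,.084):
    a,b=wray(*q(*A),z),wray(*q(*B),z);print(z,np.linalg.norm(a-b).round(4),((a+b)/2).round(4))
fx=np.array([.843,-.537,0])
# groove front/back rim and catch
for uv in [(472,145),(472,268),(472,175)]:
  for z in (.054,.038): print(uv,z,((wray(*q(*uv),z)-[.426,-.258,0])@fx).round(4))
```

```text
0.044 0.2347 [ 0.4692 -0.2508  0.044 ]
0.054 0.2236 [ 0.4664 -0.2504  0.054 ]
0.064 0.2124 [ 0.4636 -0.2501  0.064 ]
0.074 0.2013 [ 0.4608 -0.2498  0.074 ]
0.084 0.1902 [ 0.458  -0.2494  0.084 ]
0.044 0.2432 [ 0.4748 -0.2542  0.044 ]
0.054 0.2317 [ 0.4718 -0.2537  0.054 ]
0.064 0.2201 [ 0.4687 -0.2532  0.064 ]
0.074 0.2086 [ 0.4656 -0.2527  0.074 ]
0.084 0.1971 [ 0.4625 -0.2522  0.084 ]
0.044 0.2426 [ 0.4721 -0.2523  0.044 ]
0.054 0.2311 [ 0.4692 -0.2519  0.054 ]
0.064 0.2196 [ 0.4662 -0.2515  0.064 ]
0.074 0.2081 [ 0.4633 -0.2511  0.074 ]
0.084 0.1965 [ 0.4604 -0.2507  0.084 ]
(472, 145) 0.054 0.0161
(472, 145) 0.038 0.0191
(472, 268) 0.054 -0.0205
(472, 268) 0.038 -0.0204
(472, 175) 0.054 0.007
(472, 175) 0.038 0.0093
```

arm_command(
  delta_pos=[
    [0.018, -0.0117, 0],
    [0.018, -0.0117, 0],
    [0.018, -0.0117, 0],
    [0.0178, -0.0117, -0.01],
    [0, 0, -0.015],
    [0, 0, -0.015],
    [0, 0, -0.01],
    [0, 0, 0],
  ],
  dr=[
    [0, 0, 0],
    [0, 0, 0],
    [0, 0, 0],
    [0, 0, 0],
    [0, 0, 0],
    [0, 0, 0],
    [0, 0, 0],
    [0, 0, 0],
  ],
  claw=[-1, -1, -1, -1, -1, -1, -1, -1],
)

```text
t: 8.4
ee_pos: [0.4206, -0.2543, 0.0571]
eef_rot: [0.686, -0.197, -0.675, -0.188]
ft_force: [-0.5, 0.7, 0.7]
finger_gap: -0.0002
```

arm_command(
  delta_pos=[
    [0, 0, -0.006],
    [0, 0, -0.006],
    [0, 0, -0.004],
    [0, 0, -0.003],
    [0, 0, 0],
    [0, 0, 0],
    [0, 0, 0],
    [0, 0, 0],
  ],
  dr=[
    [0, 0, 0],
    [0, 0, 0],
    [0, 0, 0],
    [0, 0, 0],
    [0, 0, 0],
    [0, 0, 0],
    [0, 0, 0],
    [0, 0, 0],
  ],
  claw=[-1, -1, -1, -1, -1, -1, -1, -1],
)

```text
t: 9.07
ee_pos: [0.4217, -0.255, 0.0406]
eef_rot: [0.687, -0.198, -0.673, -0.187]
ft_force: [-0.7, -0.1, -0.2]
finger_gap: 0.0001
```

arm_command(
  delta_pos=[
    [0, 0, -0.001],
    [0, 0, -0.001],
    [0, 0, -0.001],
    [0, 0, -0.001],
    [0, 0, -0.001],
    [0, 0, 0],
    [0, 0, 0],
    [0, 0, 0],
  ],
  dr=[
    [0, 0, 0],
    [0, 0, 0],
    [0, 0, 0],
    [0, 0, 0],
    [0, 0, 0],
    [0, 0, 0],
    [0, 0, 0],
    [0, 0, 0],
  ],
  claw=[-1, -1, -1, -1, -1, -1, -1, -1],
)

```text
t: 9.73
ee_pos: [0.4215, -0.2549, 0.0353]
eef_rot: [0.687, -0.198, -0.673, -0.188]
ft_force: [-0.1, 0.4, 0.4]
finger_gap: -0.0002
```

arm_command(
  delta_pos=[
    [0, 0, -0.001],
    [0, 0, -0.001],
    [0, 0, -0.001],
    [0, 0, 0],
    [0, 0, 0],
    [0, 0, 0],
    [0, 0, 0],
    [0, 0, 0],
  ],
  dr=[
    [0, 0, 0],
    [0, 0, 0],
    [0, 0, 0],
    [0, 0, 0],
    [0, 0, 0],
    [0, 0, 0],
    [0, 0, 0],
    [0, 0, 0],
  ],
  claw=[-1, -1, -1, -1, -1, -1, -1, -1],
)

```text
t: 10.4
ee_pos: [0.4216, -0.2549, 0.0325]
eef_rot: [0.687, -0.198, -0.673, -0.187]
ft_force: [-0.5, 0.0, 5.6]
finger_gap: -0.0002
```

arm_command(
  delta_pos=[
    [0, 0, -0.001],
    [0, 0, -0.001],
    [0, 0, -0.001],
    [0, 0, 0],
    [0, 0, 0],
    [0, 0, 0],
    [0, 0, 0],
    [0, 0, 0],
  ],
  dr=[
    [0, 0, 0],
    [0, 0, 0],
    [0, 0, 0],
    [0, 0, 0],
    [0, 0, 0],
    [0, 0, 0],
    [0, 0, 0],
    [0, 0, 0],
  ],
  claw=[-1, -1, -1, -1, -1, -1, -1, -1],
)

```text
t: 11.07
ee_pos: [0.42, -0.254, 0.0292]
eef_rot: [0.686, -0.198, -0.674, -0.187]
ft_force: [-5.4, 3.9, 11.8]
finger_gap: -0.0003
```

```bash
python3 st.py
python3 - <<'E'
from h import *
import cv2
w=arm.capture('wrist')[:,:,::-1]
a=cv2.resize(w[180:400,120:400],None,fx=2,fy=2);a=(255*(a/255.)**.6).astype('uint8')
cv2.imwrite('pics/w5.png',a)
E
```

```text
11.0667 [ 0.42   -0.254   0.0292] [-5.4  3.9 11.8] [ 0.862  0.565 -0.582  2.081  0.549  0.629 -2.221]
[[ 0.012 -0.524 -0.852]
 [-0.019 -0.852  0.524]
 [-1.     0.01  -0.02 ]]
```

View pics/w5.png

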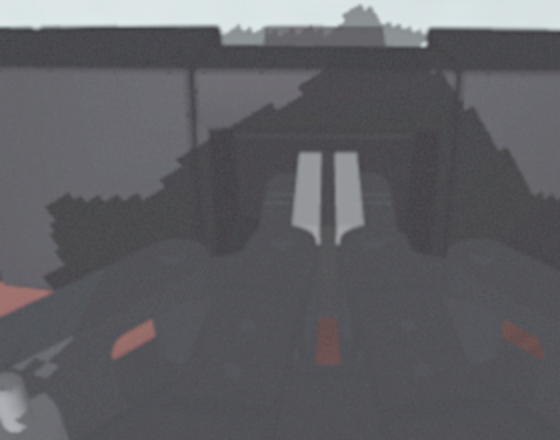

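Run:
```python
from h import *
import cv2
w=arm.capture('wrist')[:,:,::-1]
a=cv2.resize(w[0:280,80:460],(516,380));a=(255*(a/255.)**.7).astype('uint8')
g=lambda n,y,x,h,wd,W,H:cv2.resize(arm.capture(n)[y:y+h,x:x+wd,::-1],(W,H),interpolation=cv2.INTER_CUBIC)
b=np.vstack([g('side',140,270,105,100,284,300),g('top',165,255,105,100,284,300)])
b=(255*(b/255.)**.7).astype('uint8')
o=np.zeros((600,800,3),'uint8');o[:380,:516]=a;o[:,516:]=b
cv2.imwrite('pics/w6.png',o)
```

```text
(no output)
```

View pics/w6.png

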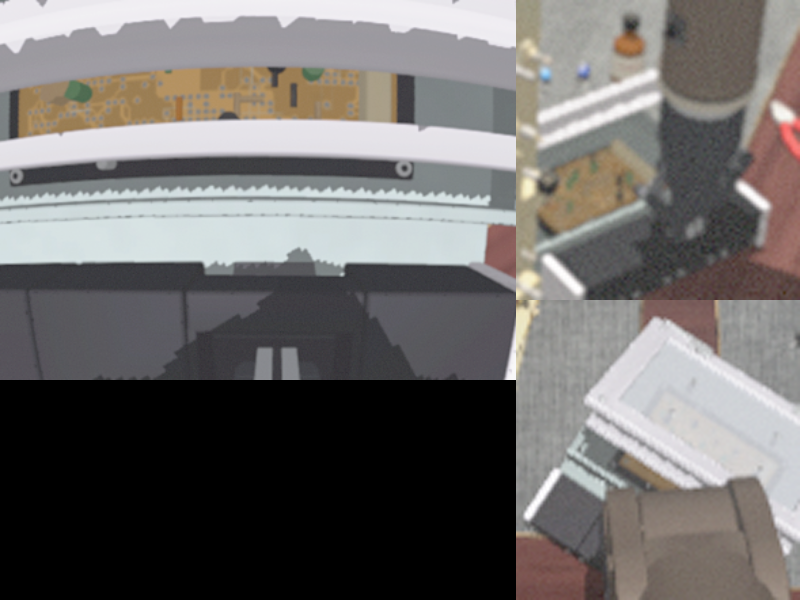

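arm_command(
  delta_pos=[
    [0, 0, 0.006],
    [0, 0, 0.008],
    [0, 0, 0.009],
    [-0.008, 0.005, 0.006],
    [-0.02, 0.013, 0],
    [-0.025, 0.016, 0],
    [-0.02, 0.013, 0],
    [0, 0, 0],
  ],
  dr=[
    [0, 0, 0],
    [0, 0, 0],
    [0, 0, 0],
    [0, 0, 0],
    [0, 0, 0],
    [0, 0, 0],
    [0, 0, 0],
    [0, 0, 0],
  ],
  claw=[-1, -1, -1, -1, -1, -1, -1, -1],
)

```text
t: 11.93
ee_pos: [0.3428, -0.2054, 0.0582]
eef_rot: [0.686, -0.198, -0.675, -0.187]
ft_force: [-1.0, 0.3, -0.1]
finger_gap: -0.0001
```

```bash
python3 st.py
python3 - <<'E'
from h import *
import cv2
w=arm.capture('wrist')[:,:,::-1]
a=cv2.resize(w[0:280,80:460],(516,380));a=(255*(a/255.)**.7).astype('uint8')
g=lambda n,y,x,h,wd,W,H:cv2.resize(arm.capture(n)[y:y+h,x:x+wd,::-1],(W,H),interpolation=cv2.INTER_CUBIC)
b=np.vstack([g('side',140,270,105,100,284,300),g('top',165,255,105,100,284,300)])
b=(255*(b/255.)**.7).astype('uint8')
o=np.zeros((600,800,3),'uint8');o[:380,:516]=a;o[:,516:]=b
cv2.imwrite('pics/w7.png',o)
E
```

```text
11.9333 [ 0.3428 -0.2054  0.0582] [-1.   0.3 -0.1] [ 0.92   0.412 -0.651  2.263  0.486  0.584 -2.223]
[[ 0.01  -0.523 -0.852]
 [-0.019 -0.852  0.523]
 [-1.     0.011 -0.018]]
```

View pics/w7.png

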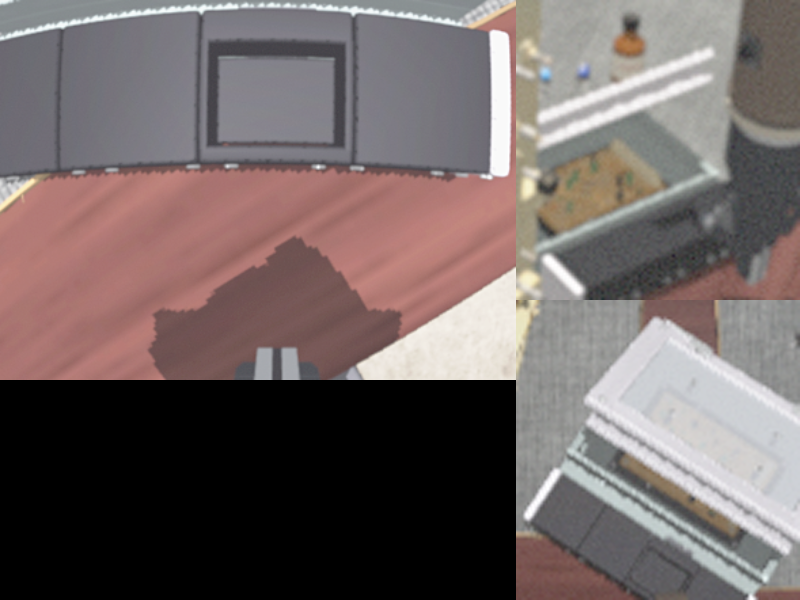

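arm_command(
  delta_pos=[
    [0, 0, 0.026],
    [0, 0, 0.026],
    [0, 0, 0.026],
    [0.0298, -0.019, 0],
    [0.0298, -0.019, 0],
    [0.0298, -0.019, 0],
    [0.0298, -0.019, 0],
    [0, 0, 0],
  ],
  dr=[
    [0, 0, 0],
    [0, 0, 0],
    [0, 0, 0],
    [0, 0, 0],
    [0, 0, 0],
    [0, 0, 0],
    [0, 0, 0],
    [0, 0, 0],
  ],
  claw=[-1, -1, -1, -1, -1, -1, -1, -1],
)

```text
t: 12.75
ee_pos: [0.4721, -0.2871, 0.1364]
eef_rot: [0.688, -0.198, -0.672, -0.189]
ft_force: [0.7, 0.9, 0.2]
finger_gap: -0.0003
```

```bash
python3 st.py
```

```text
12.75 [ 0.4721 -0.2871  0.1364] [0.7 0.9 0.2] [ 0.941  0.5   -0.686  1.845  0.409  0.915 -2.059]
[[ 0.017 -0.527 -0.85 ]
 [-0.019 -0.85   0.526]
 [-1.     0.007 -0.025]]
```

arm_command(
  delta_pos=[
    [0.0068, -0.0043, 0.009],
    [0.0068, -0.0043, 0.009],
    [0.0085, -0.0054, 0.008],
    [0.0085, -0.0054, 0.008],
    [0.0093, -0.0059, 0.0067],
    [0.0093, -0.0059, 0.0067],
    [0.0101, -0.0065, 0.005],
    [0.0101, -0.0065, 0.005],
  ],
  dr=[
    [0, 0, 0],
    [0, 0, 0],
    [0, 0, 0],
    [0, 0, 0],
    [0, 0, 0],
    [0, 0, 0],
    [0, 0, 0],
    [0, 0, 0],
  ],
  claw=[-1, -1, -1, -1, -1, -1, -1, -1],
)

```text
t: 13.42
ee_pos: [0.5375, -0.3282, 0.1943]
eef_rot: [0.687, -0.198, -0.673, -0.188]
ft_force: [-0.0, 0.1, 1.4]
finger_gap: 0.0001
```

```bash
python3 st.py
python3 - <<'E'
from h import *
import cv2
g=lambda n,y,x,h,wd,W,H:cv2.resize(arm.capture(n)[y:y+h,x:x+wd,::-1],(W,H),interpolation=cv2.INTER_CUBIC)
o=np.hstack([g('side',110,240,140,140,400,400),g('top',140,240,140,140,400,400)])
cv2.imwrite('pics/w8.png',(255*(o/255.)**.7).astype('uint8'))
E
```

```text
13.4167 [ 0.5375 -0.3282  0.1943] [-0.   0.1  1.4] [ 0.904  0.554 -0.68   1.587  0.392  1.117 -1.994]
[[ 0.015 -0.525 -0.851]
 [-0.019 -0.851  0.524]
 [-1.     0.008 -0.023]]
```

View pics/w8.png

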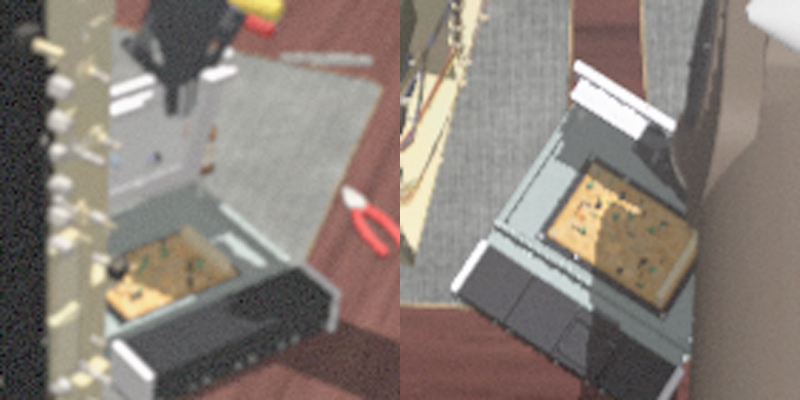

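arm_command(
  delta_pos=[
    [0.007, -0.0044, 0.003],
    [0.007, -0.0044, 0.002],
    [0.007, -0.0044, 0.001],
    [0.007, -0.0044, 0.001],
    [0.007, -0.0044, 0],
    [0.007, -0.0044, 0],
    [0.007, -0.0044, 0],
    [0.007, -0.0044, 0],
  ],
  dr=[
    [0, 0, 0],
    [0, 0, 0],
    [0, 0, 0],
    [0, 0, 0],
    [0, 0, 0],
    [0, 0, 0],
    [0, 0, 0],
    [0, 0, 0],
  ],
  claw=[-1, -1, -1, -1, -1, -1, -1, -1],
)

```text
t: 14.18
ee_pos: [0.5937, -0.3637, 0.2005]
eef_rot: [0.687, -0.198, -0.673, -0.188]
ft_force: [0.0, 0.8, 0.7]
finger_gap: 0.0002
```

arm_command(
  delta_pos=[
    [0.005, -0.003, 0],
    [0.004, -0.0025, 0],
    [0, 0, 0],
    [0, 0, 0],
    [0, 0, 0],
    [0, 0, 0],
    [0, 0, 0],
    [0, 0, 0],
  ],
  dr=[
    [0, 0, 0],
    [0, 0, 0],
    [0, 0, 0],
    [0, 0, 0],
    [0, 0, 0],
    [0, 0, 0],
    [0, 0, 0],
    [0, 0, 0],
  ],
  claw=[-1, -1, -1, -1, -1, -1, -1, -1],
)

```text
t: 14.85
ee_pos: [0.6019, -0.3687, 0.2009]
eef_rot: [0.687, -0.198, -0.673, -0.187]
ft_force: [-0.0, 0.2, 0.6]
finger_gap: 0.0002
```

```bash
python3 st.py
```

```text
14.85 [ 0.6019 -0.3687  0.2009] [-0.   0.2  0.6] [ 0.84   0.663 -0.647  1.37   0.421  1.223 -1.963]
[[ 0.015 -0.524 -0.851]
 [-0.02  -0.851  0.524]
 [-1.     0.009 -0.023]]
```

arm_command(
  delta_pos=[
    [-0.015, 0.0095, 0],
    [-0.02, 0.013, 0],
    [-0.025, 0.016, 0],
    [-0.025, 0.016, 0.01],
    [-0.025, 0.016, 0.01],
    [-0.025, 0.016, 0.01],
    [-0.025, 0.016, 0],
    [0, 0, 0],
  ],
  dr=[
    [0, 0, 0],
    [0, 0, 0],
    [0, 0, 0],
    [0, 0, 0],
    [0, 0, 0],
    [0, 0, 0],
    [0, 0, 0],
    [0, 0, 0],
  ],
  claw=[-1, -1, -1, -1, -1, -1, -1, -1],
)

```text
t: 15.52
ee_pos: [0.4381, -0.2634, 0.2312]
eef_rot: [0.686, -0.198, -0.674, -0.186]
ft_force: [-0.2, 0.5, -0.5]
finger_gap: -0.0005
```

arm_command(
  delta_pos=[
    [-0.02, 0, 0],
    [-0.02, 0, 0],
    [0, 0, 0],
    [0, 0, 0],
    [0, 0, 0],
    [0, 0, 0],
    [0, 0, 0],
    [0, 0, 0],
  ],
  dr=[
    [0, 0, 0],
    [0, 0, 0],
    [0, 0, 0],
    [0, 0, 0],
    [0, 0, 0],
    [0, 0, 0],
    [0, 0, 0],
    [0, 0, 0],
  ],
  claw=[-1, -1, -1, -1, -1, -1, -1, -1],
)

```text
t: 16.18
ee_pos: [0.4027, -0.2661, 0.2306]
eef_rot: [0.687, -0.197, -0.673, -0.187]
ft_force: [0.7, 0.5, -0.3]
finger_gap: -0.0004
```

```bash
python3 st.py
python3 - <<'E'
from h import *
import cv2
o=np.hstack([cv2.resize(arm.capture('side')[100:380,180:460,::-1],(400,400)),cv2.resize(arm.capture('top')[100:310,200:410,::-1],(400,400))])
cv2.imwrite('pics/w9.png',(255*(o/255.)**.7).astype('uint8'))
E
```

```text
16.1833 [ 0.4027 -0.2661  0.2306] [ 0.7  0.5 -0.3] [ 1.097  0.285 -0.77   1.881  0.243  1.045 -1.895]
[[ 0.015 -0.524 -0.852]
 [-0.019 -0.852  0.524]
 [-1.     0.008 -0.023]]
```

View pics/w9.png

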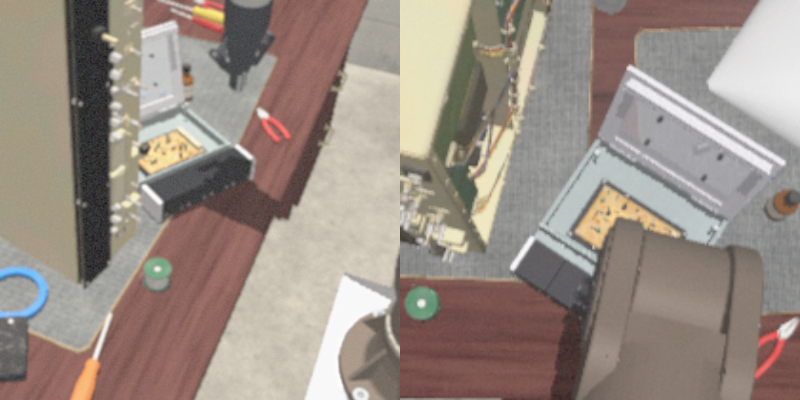

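The lid stands open, leaning back past upright, and the gripper is clear. The bottle, reel, cutters and screwdriver look to be where they were.

```bash
python3 -c "
from workcell import arm
print(arm.hand_in())"
```

```text
the job is handed in; nothing more can be done
None
```

The fixture is open and I handed the job in at about 16 s of the 64 s. `hand_in` reports no verdict.

**What I did:** the release groove is in the third rail piece from the left. I pressed the paddle with closed fingertips until the lid sprang up. I then pushed the flange lip back along its arc until the lid fell open, and backed the arm away.

**Last checks:**
- **Lid:** the final side and top views show it leaning back past upright. From the fingertip position at the end of the push it had reached at least 1.8 rad.
- **Loose things:** bottle, reel, cutters and screwdriver look unmoved in the views. I judged this by eye and did not measure it.
- **Paddle:** it had visibly sprung back after the lid rose.
- **Contact:** the wrist force reads about zero and the gripper is clear of everything.

**What went wrong on the way:**
- **Tilted approach:** my first approach, tilted 20°, ran into wrist limits. Joint 7 read -2.742 against its ±2.74 range and joint 6 read 0.118 against its 0.12 minimum. I backed out before touching the paddle and pressed with a vertical tool instead. I don't know whether those readings count as passing a joint's range.
- **First press:** the first vertical press lifted the lid by only about 7 mm; the second press opened it.

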